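# Set the feed dial one click up and start the machine

### The job

Using only a fingertip and without gripping it, turn the large knurled dial on the green control box clockwise (seen from above) until it clicks into its next detent, one click and no further. Then take the finger off the dial, press the flat start button on the push-button station fully down and let it come back up. Be gentle, and leave the small knob, the mushroom stop button and the loose things on the bench alone.

Things in the scene. Friction and masses are not known exactly. Their poses are not given: they have to be found in the camera images.
- panel: The feed control box: fixed to the bench, green sides with a grey top plate, 150 mm (its x) by 210 mm (its y) by 55 mm high. Origin at the centre of its underside, z up. On its top the large dial stands at (0, -35) mm and the small knob at (0, +66) mm of its own x, y. The three white marks beside the dial lie on its -x side.
- dial_top (a point): Centre of the large dial's flat top face, on its upright axis, 80 mm above the bench. The dial is a steel disc with a knurled rim, 100 mm in diameter and 22 mm thick, its underside 3 mm above the box's top plate; too wide for a grasp. A white line on the top face points at the first of three marks at the start. z up; x and y turn with the dial.
- dial (a joint): Dial angle in rad, clockwise from above positive. Spring detents at 0 (start), 0.524 (wanted), 1.047; stops at -0.12 and 1.167. The spring resists with up to 0.1 N m as far as 0.26, then pulls on to the next detent; released, it settles within 0.03. Fingertip friction is at least 0.5: pressed down on the top face 36 mm from the axis with 8 to 15 N and moved in an arc, it carries the dial.
- start_top (a point): Centre of the top of the start button: flat black round push button, 32 mm in diameter, in a steel housing. When up, its top is 72 mm above the bench, 13 mm lower than the mushroom stop button's. z up.
- start (a joint): Travel of the start button in m: 0 up, 0.006 fully down, which takes about 5 N; a spring returns it.
- station: The push-button station: fixed grey box with an aluminium top plate, 100 mm (its x) by 140 mm (its y) by 50 mm high. Origin at the centre of its underside, z up. The flat start button stands at (0, -36) mm and the mushroom stop button at (0, +36) mm of its own x, y.
- stop_top (a point): Centre of the top of the mushroom stop button: black, 42 mm in diameter, its top 85 mm above the bench. To be left alone.
- stop (a joint): Travel of the stop button in m: 0 up, 0.005 fully down.
- trim_top (a point): Centre of the top of the small knurled knob on the control box: 34 mm in diameter, its top 72 mm above the bench. To be left alone.
- trim (a joint): Angle of the small knob in rad, anywhere from -1.2 to 1.2 at the start; it turns easily and is to be left as it is.
- oil: Loose grey oil bottle with a black cap, 54 mm in diameter, 130 mm high, standing near the control box or station. Origin at the centre of its underside. Bystander.
- spanner: Loose steel open spanner, 170 mm long, lying along its x on the bench. Bystander.
- flange: Loose steel flange with a hub, 68 mm in diameter, 42 mm high, standing on the bench beyond the boxes. Origin at the centre of its underside. Bystander.
Not all that is in view belongs to the job. Of the things like the station, leave any that is purple or red; of the rest the smaller one is meant.

How it is judged (in metres and radians):
On the way, in this order (a step that is already met when the one before it is completed fails the run):
1. the dial has clicked into its next detent and the finger is off it (value of joint dial between 0.44 and 0.61 rad and contact force between the fingers and dial below 0.1 N), for 0.2 s.
2. the start button is pressed down (value of joint start above 0.0045 m), for 0.05 s.
At the end, for the whole second after the job is handed in: The dial rests in its second detent (0.524 rad, within 0.08 rad), the start button was pressed at least 4.5 mm after that and is up again (under 1.5 mm), and the stop button is up (under 2 mm) (value of joint dial between 0.44 and 0.61 rad and velocity of joint dial between -0.05 and 0.05 rad/s and value of joint start below 0.0015 m and value of joint stop below 0.002 m); the robot touches nothing.
It fails at once if the dial is turned past the wanted detent (beyond 0.8 rad) (value of joint dial above 0.8 rad).
It fails at once if the dial or the start button is gripped or pressed with more than 50 N (contact force between the fingers and dial above 50 N or contact force between the fingers and start above 50 N).
It fails at once if the small knob is touched with more than 1 N (contact force between anything else and trim above 1 N).
It fails at once if the stop button is pressed (more than 2.5 mm) (value of joint stop above 0.0025 m).
It fails at once if a loose bystander is moved or lifted more than 15 mm (distance of any of oil, spanner, flange from where it was at the start of the episode above 0.015 m).
It also fails if it takes over 43 s, if anything falls off the work surface, if the arm or the gripper's body presses on something with over 40 N, if the wrist force passes 120 N, or if a joint passes its speed limit or range.

### The arm

A 6-joint arm with a two-finger parallel gripper is mounted at the origin on the work surface. World frame = base frame: x ahead of the robot, y to its left, z up, the work surface at z = 0. Lengths are in m, angles in degrees, forces in N, time in s.
With the tool pointing down it reaches from about 0.4 to 0.825 m from the base axis. Payload 7 kg.
Tool frame: the origin (TCP) lies at the very end of the fingers, on their centre line; the grasp point (between the pads) lies 19 mm behind it (ctrl.pinch_z is the distance from the TCP to the grasp point, in m); z points along the fingers, x is the direction in which the jaws open and shut, and the axes are right-handed (so a half turn about z gives the same grasp; the last joint's range is limited). The gripper opens to 88 mm and grips with 3 to 60 N. Pads are 19 mm wide; open, the fingers measure 130 mm over their backs; the gripper's body (78 mm by 193 mm) begins 47 mm behind the grasp point.
Start: joints at [-47.607, 20.546, 0.682, 0, -70.136, -16.507], TCP at [0.295, -0.607, 0.227] pointing down, gripper open.
Joint ranges: [-176.03, 176.03], [-82.01, 121.73], [-58.28, 71.71], [-173.87, 95.51], [-174.79, -0.11], [-173.66, 173.66]. Speed limits (degrees/s): [136.94, 136.94, 172.46, 180, 180, 180].

### API

Orientations are given as [roll, pitch, yaw] about the fixed x, y, z axes, in that order (R = Rz(yaw) Ry(pitch) Rx(roll)).
In Python, from plant import ctrl gives the robot as it stands.
- The arm moves only by the tool carry_out, never from a script. Its argument "increments" is a list of rows, each a list of 7 numbers: the turn, a rotation vector about the world's x, y, z in degrees, then the shift along the world's x, y, z in mm, then the closure, from 0 (fully open) to 1 (shut). In form: [[ax, ay, az, dx, dy, dz, grip], ...]. A call has 1 to 20 rows; each row is the pose to reach, as a shift and turn from the pose commanded when the call began; what a row does not reach only later rows make up. A row lasts 1/8 s, in which the tool goes at most 62.5 mm and 10.7 degrees, less where a joint would pass 70% of its speed; a pose out of reach is approached as far as the arm can. A call with a gripper value outside its range is refused whole. The fingers move at their own pace and stop on an object; the grip force is fixed at half the most. Time passes only in rows, so rows that repeat a pose let the fingers close. It gives the time, the measured TCP pose, the force and the opening at its end, in the units of the state.
- ctrl.get_obs(): the state, without advancing time (a new reading comes with each control period).
- ctrl.snapshot(name): name is "scene" or "top"; returns a dict with "pixels" (480x640x3 uint8, blue, green, red), "intrinsics" (3x3 intrinsics, pixels), "dist" ([k1, k2, p1, p2, k3] as OpenCV has them; the pictures are not rectified), "rvec" (rotation vector, rad) and "tvec" (3), from world to camera coordinates, as OpenCV has them. Camera axes: x right, y down, z forward; pixel columns grow to the right and rows downward; lengths in m; the calibration is good to about 2 mm. A picture is of the moment at which its call begins. There is no depth.
- ctrl.close_job(): hands the job in, once; it reports no verdict.
Trained networks look in a picture, given as the dict that the camera call returned (one of the last four; its "shot" number tells which), for a name from the list of things; names that differ only in an ending like _2 or _b are one class to them, and where a whole thing is asked for, a point or a joint stands for the part that bears it (a point fixed in the world has none). Each returns a list of dicts, best first, with "confidence" (0 to 1); they miss things now and then, are a little off and sometimes report something else, mostly with a low value. They report only what shows in the picture. A call takes as long as a camera call. They do not tell look-alikes from the thing itself.
- ctrl.search_frame(picture, label): "centre" ([x, y, z] in m, in world coordinates, good to about 4 mm: the middle of the surface that is visible of it).
- ctrl.outline_of(picture, label): "pixels" (480x640 bool, what is visible of it).
The state is a dict: "clock": time; "joint_pos": joint angles; "qvel": joint speeds; "tau": joint torques, N m; "tool_pos": TCP position; "orientation": TCP orientation; "force": force on the tool from outside, world axes, zero at the start; "moment": the same for the moment, N m; "opening": finger opening in m.
Only numpy, scipy, OpenCV 4.12 (cv2) and the standard library are available. Lean on these libraries where they do the work, as an engineer would, in place of code of your own. Each camera call takes 0.05 s, during which the arm holds its last target. There are 200 camera calls.

## Working session

There is one attempt and no reset: what is moved stays moved. The work goes in short steps, Python scripts to look and compute and a tool call to move; the robot and the scene stay as the last step left them, time stands still between calls to the robot, and variables do not carry over. Pictures are saved under pics/ and viewed, about 8 in all and at most 12, crops included, and the job is handed in when it is done.

Besides the shell and the picture viewer there is one more tool, called after "Request:" by a JSON object that holds its "name" and its "arguments". carry_out: Moves the arm, as the interface text tells. Its arguments: {"type":"object","properties":{"increments":{"type":"array"}},"required":["increments"]}

```bash
mkdir -p pics
cat > h.py <<'E'
import numpy as np, cv2
from plant import ctrl
def proj(s,P):
    return cv2.projectPoints(np.array(P,float).reshape(-1,3),np.array(s['rvec'],float),np.array(s['tvec'],float),np.array(s['intrinsics'],float),np.array(s['dist'],float))[0].reshape(-1,2)
def unproj(s,px,z):
    n=cv2.undistortPoints(np.array(px,float).reshape(-1,1,2),np.array(s['intrinsics'],float),np.array(s['dist'],float)).reshape(-1,2)
    R=cv2.Rodrigues(np.array(s['rvec'],float))[0];t=np.array(s['tvec'],float).ravel();c=-R.T@t
    d=np.c_[n,np.ones(len(n))]@R
    return c+d*((z-c[2])/d[:,2])[:,None]
E
python3 - <<'E'
from h import *
for c in ['top','scene']:
    s=ctrl.snapshot(c); cv2.imwrite(f'pics/{c}0.png',s['pixels'])
    for l in ['panel','dial_top','start_top','stop_top','station','trim_top','oil','spanner','flange']:
        for r in ctrl.search_frame(s,l)[:4]:
            print(c,l,round(r['confidence'],2),np.round(r['centre'],4),proj(s,r['centre'])[0].round())
o=ctrl.get_obs();print(o)
E
```

```text
top panel 0.68 [ 0.5648 -0.1749  0.0582] [378. 234.]
top dial_top 0.92 [ 0.5856 -0.2089  0.0774] [394. 224.]
top start_top 0.9 [0.3385 0.3262 0.1045] [154. 336.]
top start_top 0.59 [0.7978 0.1464 0.0963] [238. 130.]
top start_top 0.52 [0.5593 0.0994 0.0718] [259. 236.]
top start_top 0.52 [0.3546 0.0912 0.073 ] [263. 327.]
top stop_top 0.96 [0.2995 0.4236 0.1174] [106. 356.]
top stop_top 0.89 [0.7549 0.2244 0.1062] [202. 148.]
top stop_top 0.69 [0.3357 0.161  0.0785] [231. 336.]
top stop_top 0.6 [0.5324 0.1671 0.0863] [229. 248.]
top station 0.83 [0.5424 0.1328 0.0481] [246. 244.]
top station 0.8 [0.3294 0.3739 0.0733] [137. 338.]
top station 0.58 [0.7719 0.1879 0.064 ] [222. 146.]
top station 0.55 [0.344  0.1227 0.0459] [251. 330.]
top trim_top 0.52 [ 0.5337 -0.1252  0.0742] [358. 247.]
top oil 0.65 [0.562  0.3897 0.0847] [130. 235.]
top spanner 0.84 [ 0.5209 -0.4143  0.0062] [474. 253.]
top flange 0.82 [ 0.8002 -0.0152  0.0127] [310. 139.]
scene panel 0.8 [ 0.59   -0.1553  0.052 ] [284. 212.]
scene dial_top 0.92 [ 0.5911 -0.2035  0.0804] [272. 193.]
scene start_top 0.92 [0.8099 0.14
[... 757 characters left out ...]
8118 -0.0025  0.0143] [241. 307.]
{'clock': 1.0, 'joint_pos': array([-4.76080833e+01,  2.05477795e+01,  6.84199582e-01,  1.34137312e-03,
       -7.01353703e+01, -1.65078771e+01]), 'qvel': array([ 0.06636245, -0.08343568, -0.03537499, -0.03523853, -0.11616403,
       -0.0726136 ]), 'tau': array([ 6.43352214e-04, -5.82396412e+01,  2.93301058e+01,  7.00261742e+00,
        1.23707435e-02, -5.24311517e-06]), 'tool_pos': array([ 0.29466803, -0.60729254,  0.22656649]), 'orientation': array([-1.79999089e+02,  1.36491812e-03,  1.15884495e+02]), 'force': array([ 0.0166726 ,  0.58600706, -0.25449703]), 'moment': array([-6.97452667e-06,  6.29268788e-03,  1.61691185e-02]), 'opening': 0.08802876644388391}
```

View pics/top0.png

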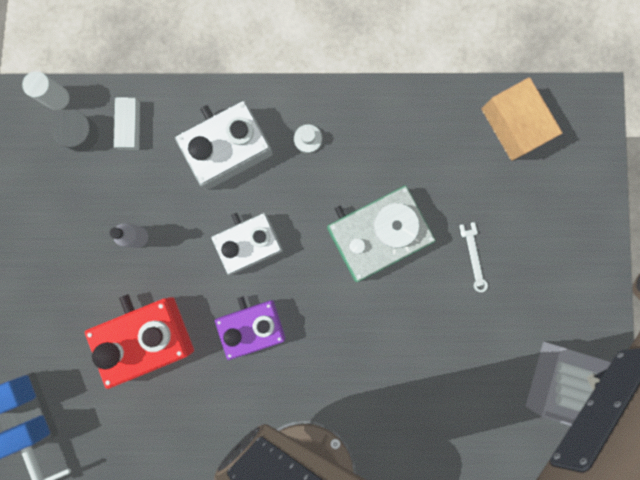

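View pics/scene0.png

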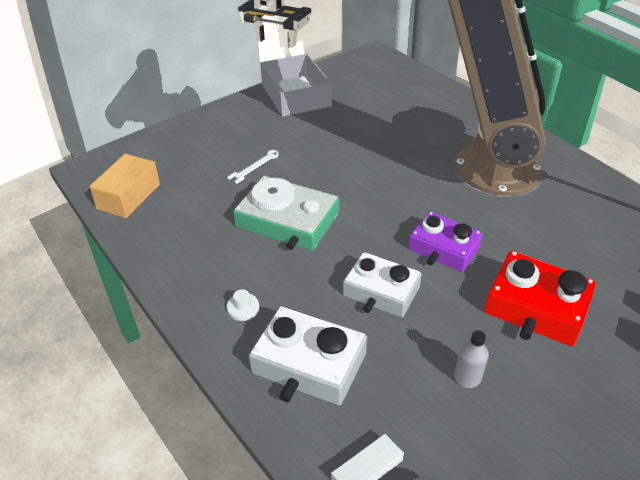

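Stations in the top picture:
- Large grey at (222,146).
- Small grey at (246,244).
- Red at (137,340), excluded by colour.
- Purple at (250,330), excluded by colour.

Of the two grey ones, the smaller at (246,244) is the one meant. Its flat start button is at about (260,237) and its mushroom at about (230,248). I'll confirm this in a crop and refine with the outlines.

Run:
```python
from h import *
guess={'dial_top':(.588,-.206),'start_top':(.560,.103),'stop_top':(.534,.167),'trim_top':(.537,-.123)}
zz={'dial_top':.08,'start_top':.072,'stop_top':.085,'trim_top':.072}
for c in ['top','scene']:
    s=ctrl.snapshot(c)
    im=s['pixels'].copy()
    for l,z in zz.items():
        for r in ctrl.outline_of(s,l):
            m=r['pixels'].astype(np.uint8)
            if m.sum()<20: continue
            (cs,_)=cv2.findContours(m,0,2); k=max(cs,key=cv2.contourArea).reshape(-1,2)
            w=unproj(s,k,z)[:,:2]; (cx,cy),rad=cv2.minEnclosingCircle((w*1000).astype(np.float32))
            ys,xs=np.nonzero(m); wc=unproj(s,np.c_[xs,ys],z)[:,:2].mean(0)
            if np.hypot(*(wc-guess[l]))<.05: print(c,l,round(r['confidence'],2),m.sum(),'circle',round(cx,1),round(cy,1),round(rad,1),'mean',(wc*1000).round(1))
    if c=='top':
        a=cv2.resize(im[180:290,200:450],None,fx=3.2,fy=3.2,interpolation=cv2.INTER_CUBIC)
    else:
        b=cv2.resize(im[160:320,220:470],None,fx=3.2,fy=3.2,interpolation=cv2.INTER_CUBIC)[:240*2]
cv2.imwrite('pics/crop1.png',cv2.resize(np.vstack([a,b]),None,fx=.7,fy=.7))
```

```text
top dial_top 0.6 1565 circle 583.2 -211.0 51.9 mean [ 582.8 -211.3]
top start_top 0.57 142 circle 559.0 101.0 15.5 mean [558.9 100.9]
top stop_top 0.5 266 circle 529.8 165.6 20.7 mean [529.7 165.4]
top trim_top 0.51 196 circle 536.3 -121.3 18.9 mean [ 536.9 -121.6]
scene dial_top 0.65 1140 circle 588.8 -198.8 60.9 mean [ 590.  -198.8]
scene start_top 0.67 165 circle 562.8 106.2 19.4 mean [562.3 107.4]
scene stop_top 0.76 313 circle 537.8 176.9 26.1 mean [538.1 176.3]
scene trim_top 0.49 151 circle 543.9 -116.7 22.7 mean [ 542.5 -116.1]
```

View pics/crop1.png

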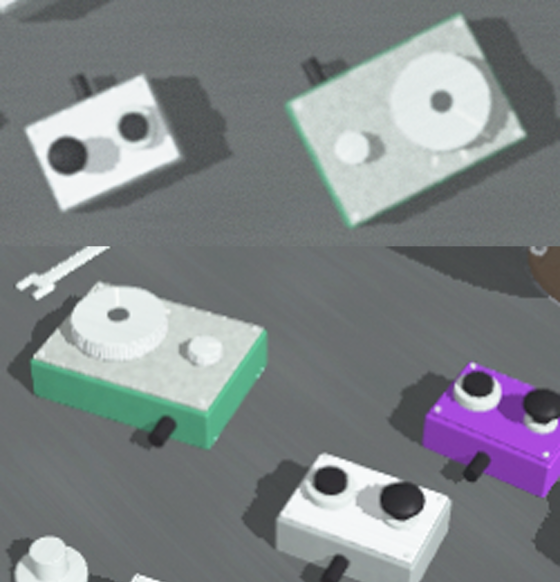

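Both views agree. The small grey station has its flat start button at crop (134,127) and its mushroom at (67,155). The dial's white line and the three marks are on the lower side. I take the dial axis at about (584,-210) mm and start at about (559,101) mm. Next I move above the dial, on the side away from the small knob, with the fingers closed and the jaw axis tangential.

Request:
{"name": "carry_out", "arguments": {"increments": [[0, 0, 20, 60, 70, 0, 1], [0, 0, 40, 120, 140, -20, 1], [0, 0, 60, 180, 210, -50, 1], [0, 0, 107, 313, 371, -100, 1], [0, 0, 107, 313, 371, -112, 1], [0, 0, 107, 313, 371, -112, 1], [0, 0, 107, 313, 371, -112, 1], [0, 0, 107, 313, 371, -112, 1], [0, 0, 107, 313, 371, -112, 1], [0, 0, 107, 313, 371, -112, 1], [0, 0, 107, 313, 371, -112, 1], [0, 0, 107, 313, 371, -112, 1], [0, 0, 107, 313, 371, -112, 1], [0, 0, 107, 313, 371, -112, 1]]}}

```text
clock: 3.25
tool_pos: [0.6076, -0.2365, 0.1147]
orientation: [-180.0, 0.0, -137.2]
force: [-0.3, -0.1, 0.5]
opening: 0.0001
```

Run:
```python
from h import *
o=ctrl.get_obs();print(o['clock'],o['tool_pos'],o['orientation'],o['force'],o['joint_pos'],o['opening'])
s=ctrl.snapshot('scene');t=ctrl.snapshot('top')
print(proj(s,o['tool_pos']))
a=cv2.resize(s['pixels'][90:290,200:400],(390,390),interpolation=2);b=cv2.resize(t['pixels'][150:300,320:470],(390,390),interpolation=2)
cv2.imwrite('pics/p3.png',np.hstack([a,b]))
```

```text
3.25 [ 0.60759272 -0.236476    0.11468408] [-1.79992691e+02  7.52834600e-03 -1.37201019e+02] [-0.31668061 -0.10376243  0.47068458] [-4.15819917e+00  2.33277683e+01 -1.05609943e+01 -6.18481902e-04
 -5.61007572e+01  4.69575244e+01] 0.00011769420955451946
[[256.83418615 177.21593958]]
```

View pics/p3.png

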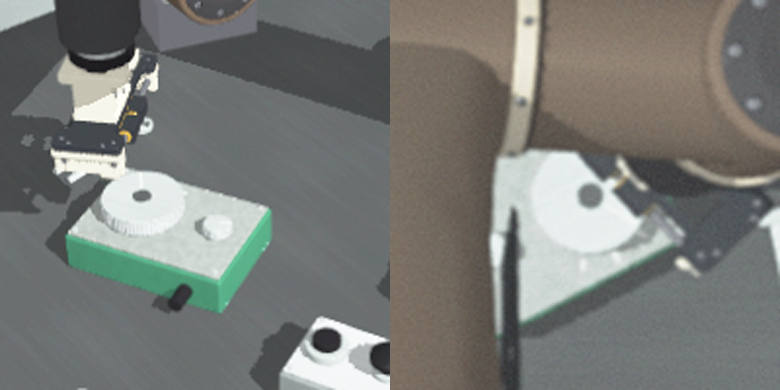

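The tool hangs above the far edge of the dial, and the small knob is well clear. In the right half the dial's hub shows at crop (592,196), which is pixel (397.7,225.4). I'll check the axis with it and come down.

Run:
```python
from h import *
t=ctrl.snapshot('top'); print(unproj(t,[[397.7,225.4],[396.9,225.1]],.08))
s=ctrl.snapshot('scene'); print(unproj(s,[[200+143/1.95,90+195/1.95]],.08))
```

```text
[[ 0.58245625 -0.21578722  0.08      ]
 [ 0.58314797 -0.21397736  0.08      ]]
[[ 0.58176056 -0.20985844  0.08      ]]
```

Request:
{"name": "carry_out", "arguments": {"increments": [[0, 0, 0, 0, 0, -15, 1], [0, 0, 0, 0, 0, -26, 1], [0, 0, 0, 0, 0, -32, 1], [0, 0, 0, 0, 0, -33, 1], [0, 0, 0, 0, 0, -33, 1]]}}

```text
clock: 4.08
tool_pos: [0.6078, -0.2363, 0.0816]
orientation: [-180.0, -0.0, -137.1]
force: [0.2, 0.1, -0.4]
opening: 0.0007
```

Request:
{"name": "carry_out", "arguments": {"increments": [[0, 0, 0, 0, 0, -1, 1], [0, 0, 0, 0, 0, -1.5, 1], [0, 0, 0, 0, 0, -2, 1], [0, 0, 0, 0, 0, -2, 1]]}}

```text
clock: 4.58
tool_pos: [0.6078, -0.2363, 0.0803]
orientation: [-180.0, 0.0, -137.1]
force: [-2.0, 2.0, 4.4]
opening: 0.0002
```

Request:
{"name": "carry_out", "arguments": {"increments": [[0, 0, 0, 0, 0, -0.5, 1], [0, 0, 0, 0, 0, -0.7, 1], [0, 0, 0, 0, 0, -0.7, 1]]}}

```text
clock: 4.95
tool_pos: [0.6078, -0.2363, 0.0803]
orientation: [-179.9, 0.0, -137.1]
force: [-3.4, 2.0, 8.8]
opening: 0.0003
```

Request:
{"name": "carry_out", "arguments": {"increments": [[0, 0, 0, 0, 0, -0.5, 1], [0, 0, -2.5, -1.2, -1.1, -0.5, 1], [0, 0, -5, -2.3, -2.1, -0.5, 1], [0, 0, -7.5, -3.5, -3.0, -0.5, 1], [0, 0, -10, -4.8, -3.9, -0.5, 1]]}}

```text
clock: 5.58
tool_pos: [0.6043, -0.2398, 0.0803]
orientation: [-179.9, 0.2, -147.1]
force: [-0.2, 4.6, 10.1]
opening: 0.0005
```

Run:
```python
from h import *
o=ctrl.get_obs();print(o['tool_pos'],o['force'])
s=ctrl.snapshot('scene')
cv2.imwrite('pics/p4.png',cv2.resize(s['pixels'][150:250,220:350],(780,600),interpolation=2))
```

```text
[ 0.60426857 -0.23981592  0.08029466] [-0.17652861  4.64135852 10.1025476 ]
```

View pics/p4.png

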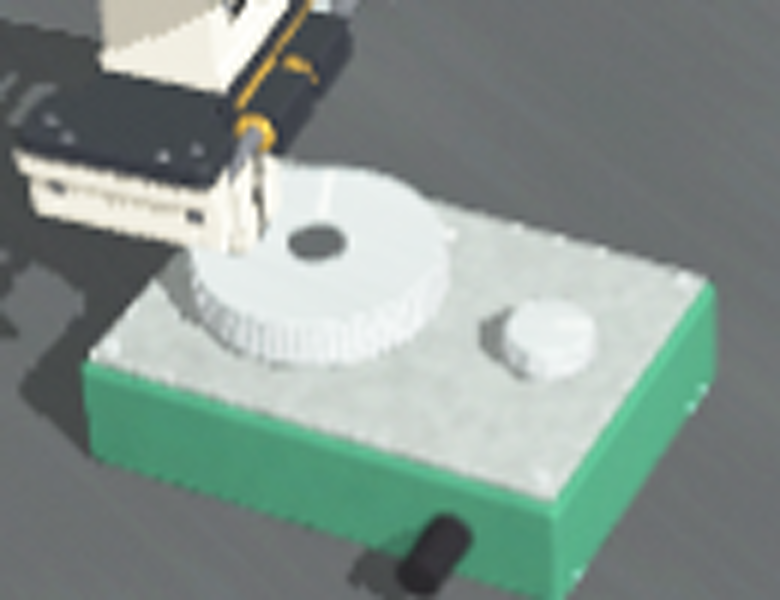

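The finger is at (240,240) and the white line on the dial has started turning, now at (325,185). Part of the sideways force is radial, left over from the descent. I'll ease inward by half a millimetre, press slightly harder and carry on.

Request:
{"name": "carry_out", "arguments": {"increments": [[0, 0, 0, -0.3, 0.4, -0.5, 1], [0, 0, -2.5, -1.6, -0.4, -0.5, 1], [0, 0, -5, -2.9, -1.2, -0.5, 1], [0, 0, -7.5, -4.2, -1.9, -0.5, 1], [0, 0, -10, -5.6, -2.6, -0.5, 1]]}}

```text
clock: 6.25
tool_pos: [0.5993, -0.2429, 0.0803]
orientation: [-179.8, 0.2, -157.1]
force: [-0.1, 3.1, 10.0]
opening: 0.0001
```

Run:
```python
from h import *
o=ctrl.get_obs();print(o['tool_pos'],o['force'])
s=ctrl.snapshot('scene')
cv2.imwrite('pics/p5.png',cv2.resize(s['pixels'][150:250,220:350],(780,600),interpolation=2))
```

```text
[ 0.59931338 -0.242949    0.08026485] [-0.10517866  3.0939388   9.96668033]
```

View pics/p5.png

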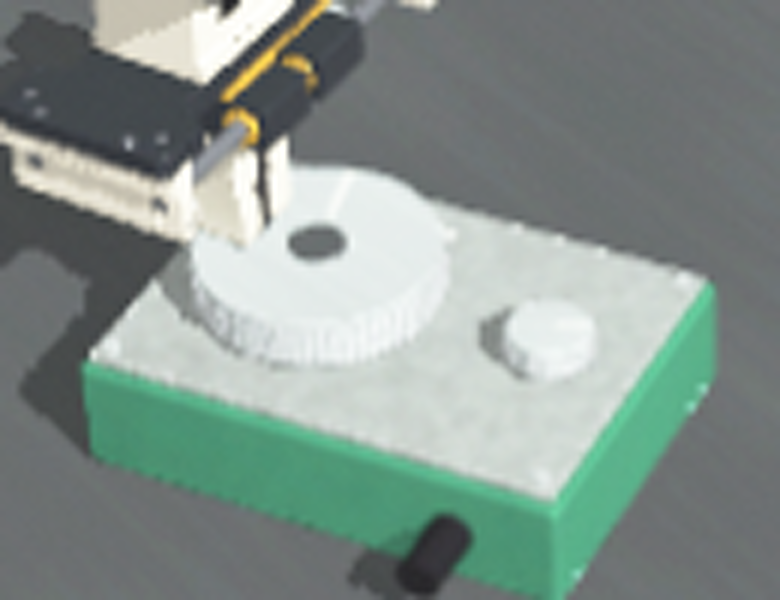

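Run:
```python
from h import *
s=ctrl.snapshot('scene')
h=unproj(s,[[220+317/6,150+243/6]],.08)[0]
for n,p in [('p4',(325,183)),('p5',(346,180))]:
    e=unproj(s,[[220+p[0]/6,150+p[1]/6]],.08)[0]-h; print(n,np.degrees(np.arctan2(e[1],e[0])))
# initial line: darkest/brightest along ring from first scene picture
for n in ['scene0','p5']:
    im=cv2.imread('pics/scene0.png') if n=='scene0' else s['pixels']
    g=im.astype(float).sum(2); A=np.arange(150,275,1.)
    v=[]
    for a in A:
        P=np.array([[h[0]+r*np.cos(np.radians(a)),h[1]+r*np.sin(np.radians(a)),.08] for r in np.linspace(.022,.044,9)])
        q=proj(s,P).astype(np.float32); v.append(cv2.remap(g.astype(np.float32),q[:,0],q[:,1],1).mean())
    v=np.array(v); print(n,h,A[v.argmax()],v.max(),np.median(v), [(int(a),int(x)) for a,x in zip(A,v)][::6])
```

```text
p4 -129.19504910384245
p5 -140.80838000625846
scene0 [ 0.58375032 -0.20904484  0.08      ] 239.0 741.30383 702.4753 [(150, 698), (156, 698), (162, 698), (168, 698), (174, 699), (180, 700), (186, 701), (192, 702), (198, 702), (204, 702), (210, 702), (216, 703), (222, 703), (228, 703), (234, 708), (240, 740), (246, 709), (252, 702), (258, 702), (264, 702), (270, 702)]
p5 [ 0.58375032 -0.20904484  0.08      ] 221.0 739.20325 707.4558 [(150, 704), (156, 705), (162, 705), (168, 706), (174, 707), (180, 707), (186, 707), (192, 707), (198, 707), (204, 708), (210, 707), (216, 716), (222, 738), (228, 715), (234, 708), (240, 707), (246, 707), (252, 715), (258, 729), (264, 683), (270, 570)]
```

The line finder works: the line was at 239° at the start and is now at about 220.5°, so the dial has turned about 18°, past the 15° crest. About 10° more, then lift.

Request:
{"name": "carry_out", "arguments": {"increments": [[0, 0, -2.5, -1.4, -0.5, 0, 1], [0, 0, -5, -2.8, -1.0, 0, 1], [0, 0, -7.5, -4.3, -1.5, 0, 1], [0, 0, -10, -5.8, -1.9, 0, 1], [0, 0, -10, -5.8, -1.9, 0, 1], [0, 0, -10, -5.8, -1.9, 1, 1], [0, 0, -10, -5.8, -1.9, 2, 1], [0, 0, -10, -5.8, -1.9, 6, 1], [0, 0, -10, -5.8, -1.9, 30, 1], [0, 0, -10, -5.8, -1.9, 50, 1], [0, 0, -10, -5.8, -1.9, 50, 1], [0, 0, -10, -5.8, -1.9, 50, 1]]}}

```text
clock: 7.85
tool_pos: [0.5907, -0.2444, 0.127]
orientation: [179.9, -0.1, -167.1]
force: [-0.2, 0.5, 0.0]
opening: 0.0005
```

```bash
cat > line.py <<'E'
from h import *
s=ctrl.snapshot('scene'); g=s['pixels'].astype(np.float32).sum(2); A=np.arange(170,250,1.);v=[]
for a in A:
    P=np.array([[.58375+r*np.cos(np.radians(a)),-.20904+r*np.sin(np.radians(a)),.08] for r in np.linspace(.022,.044,9)])
    q=proj(s,P).astype(np.float32); v.append(cv2.remap(g,q[:,0],q[:,1],1).mean())
v=np.array(v); w=np.clip(v-np.median(v)-8,0,None)*(abs(A-A[v.argmax()])<9); print('line',(A*w).sum()/w.sum(),'turned',239-(A*w).sum()/w.sum(),v.max(),np.median(v))
o=ctrl.get_obs();print(o['clock'],o['tool_pos'],o['orientation'],o['force'],o['joint_pos'])
E
python3 line.py
```

```text
line 210.21565223661264 turned 28.78434776338736 739.3562 708.4819
7.9 [ 0.59065049 -0.24441914  0.12675011] [ 1.79942571e+02 -9.45785259e-02 -1.67130736e+02] [-0.09689923  0.41667649  0.01649161] [-5.03563198e+00  2.16674804e+01 -1.14094409e+01 -3.04786460e-02
 -5.70307361e+01  1.79214584e+01]
```

The dial has turned about 28.8° (0.50 rad) and sits in the detent with the finger off. Now over to the start button, with the jaw axis square to the start–stop line.

Request:
{"name": "carry_out", "arguments": {"increments": [[0, 0, 0, 0, 0, 30, 1], [0, 0, 5, -6, 60, 40, 1], [0, 0, 11, -12, 120, 40, 1], [0, 0, 11, -17, 180, 40, 1], [0, 0, 11, -22, 240, 40, 1], [0, 0, 11, -27, 300, 40, 1], [0, 0, 11, -31, 346, 30, 1], [0, 0, 11, -31, 346, 0, 1], [0, 0, 11, -31, 346, -25, 1], [0, 0, 11, -31, 346, -40, 1], [0, 0, 11, -31, 346, -40, 1], [0, 0, 11, -31, 346, -40, 1], [0, 0, 11, -31, 346, -40, 1]]}}

```text
clock: 9.52
tool_pos: [0.5611, 0.1014, 0.0889]
orientation: [180.0, 0.1, -156.1]
force: [-0.1, -0.0, -0.6]
opening: 0.0007
```

```bash
python3 line.py
python3 - <<'E'
from h import *
s=ctrl.snapshot('scene')
cv2.imwrite('pics/p6.png',cv2.resize(s['pixels'][200:320,320:450],(650,600),interpolation=2))
E
```

```text
line 210.48199848612475 turned 28.518001513875248 500.9756 457.53235
9.575 [0.5609752  0.10141443 0.08874594] [ 1.79995240e+02  8.75788679e-02 -1.56127388e+02] [-0.11915204  0.07786807  0.40832022] [ 2.99113274e+01  1.80370936e+01 -2.29489349e+01  5.94217095e-03
 -4.89263779e+01 -6.04261215e+00]
```

View pics/p6.png

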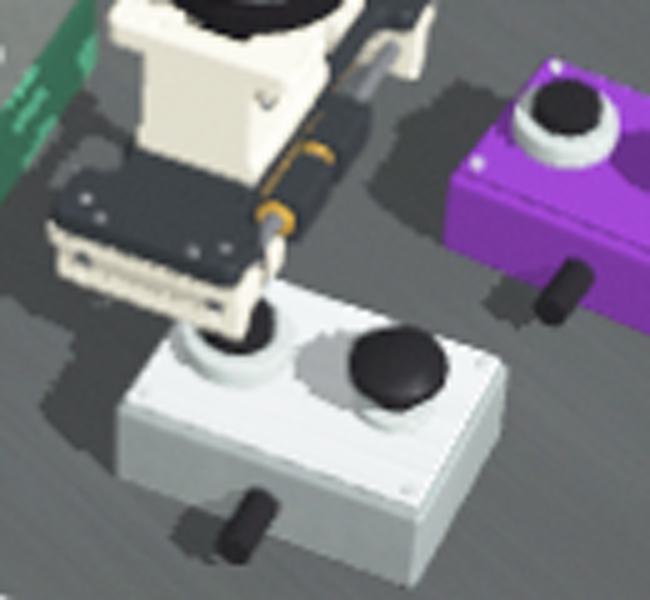

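The finger is just above the start button (crop (235,330)) and well clear of the mushroom (400,365). Pressing now.

Request:
{"name": "carry_out", "arguments": {"increments": [[0, 0, 0, -1, 0, -8, 1], [0, 0, 0, -1, 0, -14, 1], [0, 0, 0, -1, 0, -17, 1], [0, 0, 0, -1, 0, -19, 1], [0, 0, 0, -1, 0, -21, 1], [0, 0, 0, -1, 0, -22, 1], [0, 0, 0, -1, 0, -22, 1]]}}

```text
clock: 10.5
tool_pos: [0.5591, 0.1012, 0.0663]
orientation: [-180.0, -0.0, -156.1]
force: [-5.4, -0.3, 8.1]
opening: 0.0006
```

Request:
{"name": "carry_out", "arguments": {"increments": [[0, 0, 0, 0, 0, -0.5, 1], [0, 0, 0, 0, 0, -1, 1], [0, 0, 0, 0, 0, -1, 1]]}}

```text
clock: 10.88
tool_pos: [0.5592, 0.1012, 0.0661]
orientation: [-180.0, -0.0, -156.1]
force: [-7.9, -0.6, 15.4]
opening: 0.0003
```

The force rises from 8 to 15 N while z stays at 66.1 mm, so the button is at its end stop, 6 mm down. Releasing.

Request:
{"name": "carry_out", "arguments": {"increments": [[0, 0, 0, 0, 0, 2, 1], [0, 0, 0, 0, 0, 5, 1], [0, 0, 0, 0, 0, 10, 1], [0, 0, 0, 0, 0, 50, 1], [0, 0, 0, 0, 0, 100, 1], [0, 0, 0, 0, 0, 120, 1], [0, 0, 0, -60, 0, 120, 1], [0, 0, 0, -100, 0, 120, 1], [0, 0, 0, -100, 0, 120, 1], [0, 0, 0, -100, 0, 120, 1]]}}

```text
clock: 12.12
tool_pos: [0.4603, 0.1019, 0.1855]
orientation: [180.0, 0.1, -156.1]
force: [0.3, 0.8, -0.0]
opening: 0.0007
```

```bash
python3 line.py
python3 - <<'E'
from h import *
s=ctrl.snapshot('scene')
cv2.imwrite('pics/p7.png',cv2.resize(s['pixels'][140:400,210:500],(669,600),interpolation=2))
E
```

```text
line 210.30253328854462 turned 28.697466711455377 720.2462 681.9035
12.175 [0.46043423 0.10175219 0.18519355] [-1.79998088e+02  6.60242698e-02 -1.56104712e+02] [ 0.61100443 -0.11013436  0.3633323 ] [ 3.64766688e+01  2.99862683e+00 -2.76595153e+01  1.89003441e-02
 -5.92778368e+01 -1.25910289e+01]
```

View pics/p7.png

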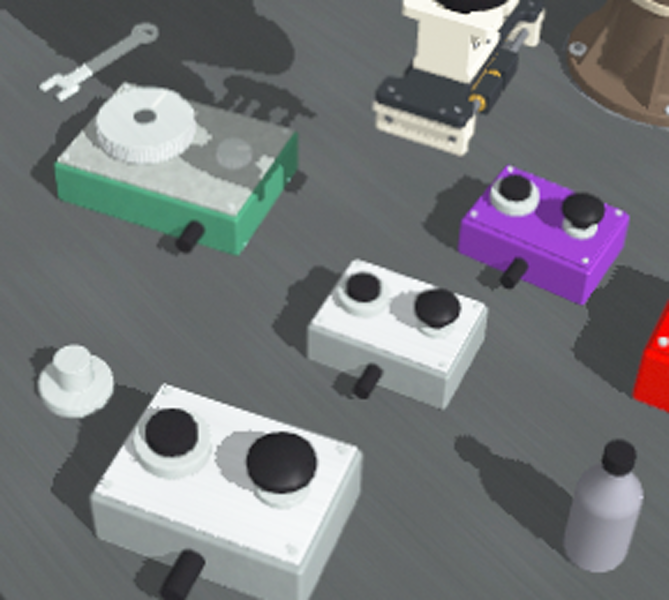

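The arm is clear of everything. The start button is up at (362,288), the mushroom is untouched at (437,308), and the loose things are where they were. Handing in.

```bash
python3 -c "
from plant import ctrl
print(ctrl.close_job())"
```

```text
the job is handed in; nothing more can be done
None
```

I turned the dial one click clockwise with the closed fingertips and lifted off. I then pressed and released the flat start button on the smaller grey station, and handed the job in at about 12 s on the clock. No verdict came back.

- **Dial:** its white line has turned 28.5–28.8° (about 0.50 rad) from the start. That is inside the wanted 0.44–0.61 rad and within 0.03 rad of the nominal 0.524. It still read 28.7° after the button press. I pressed with about 10 N.
- **Start button:** the finger stopped at z = 66.1 mm, about 6 mm down. The force rose from 8 to 15 N with no further travel, so I took that as its end stop. In the last picture the button looks fully up, judged by eye only.
- **The rest:** in the last picture the stop button, small knob, oil bottle, spanner and flange look as they did at the start, and the arm touches nothing.

The camera views disagreed by a few millimetres on the dial's axis, and part of the early sideways force on the dial was radial. I eased the finger about 0.5 mm inward to correct that, and the dial followed. No check failed.

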